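# Put the microscope objectives away in their caddy

### The job

Gather the four bright metal microscope objectives from the bench into the lens caddy, each standing upright, lens up, on the floor of the pocket of its own ring colour. They are delicate glass: set each one down gently rather than dropping it. Leave the two black eyepieces where they stand, although they carry coloured rings too.

Things in the scene. Friction and masses are not known exactly. Their poses are not given: they have to be found in the camera images.
- objective_red_mid (a point): objective with red ring: bright metal barrel, 40 mm diameter, straight-sided to 46 mm, then a red sloping shoulder (a broad red ring from above) and a metal nose, 24 mm diameter, dark lens on top. 64 mm tall, 0.15 to 0.26 kg, loose, upright. Point: its centre, 32 mm above its underside; z up out of the nose. Neighbours (none over 64 mm tall) leave 30 mm or more free around it
- objective_yellow_mid (a point): objective with yellow ring: bright metal barrel, 40 mm diameter, straight-sided to 46 mm, then a yellow sloping shoulder (a broad yellow ring from above) and a metal nose, 24 mm diameter, dark lens on top. 64 mm tall, 0.15 to 0.26 kg, loose, upright. Point: its centre, 32 mm above its underside; z up out of the nose. Neighbours (none over 64 mm tall) leave 30 mm or more free around it
- objective_green_mid (a point): objective with green ring: bright metal barrel, 40 mm diameter, straight-sided to 46 mm, then a green sloping shoulder (a broad green ring from above) and a metal nose, 24 mm diameter, dark lens on top. 64 mm tall, 0.15 to 0.26 kg, loose, upright. Point: its centre, 32 mm above its underside; z up out of the nose. Neighbours (none over 64 mm tall) leave 30 mm or more free around it
- objective_blue_mid (a point): objective with blue ring: bright metal barrel, 40 mm diameter, straight-sided to 46 mm, then a blue sloping shoulder (a broad blue ring from above) and a metal nose, 24 mm diameter, dark lens on top. 64 mm tall, 0.15 to 0.26 kg, loose, upright. Point: its centre, 32 mm above its underside; z up out of the nose. Neighbours (none over 64 mm tall) leave 30 mm or more free around it
- pocket_red: red square pocket, one of four (2 x 2, centres 88 mm apart) in a fixed beige 190 mm tray with 12 mm rim, which may stand turned; the colours change places. 66 mm square outside, 60 inside; red rim 3 mm thick, 6 mm above its red pad. Origin: centre of the pad's upper face, 8 mm above the bench, where an objective stands; x, y along its sides, z up
- pocket_yellow: yellow square pocket, one of four (2 x 2, centres 88 mm apart) in a fixed beige 190 mm tray with 12 mm rim, which may stand turned; the colours change places. 66 mm square outside, 60 inside; yellow rim 3 mm thick, 6 mm above its yellow pad. Origin: centre of the pad's upper face, 8 mm above the bench, where an objective stands; x, y along its sides, z up
- pocket_green: green square pocket, one of four (2 x 2, centres 88 mm apart) in a fixed beige 190 mm tray with 12 mm rim, which may stand turned; the colours change places. 66 mm square outside, 60 inside; green rim 3 mm thick, 6 mm above its green pad. Origin: centre of the pad's upper face, 8 mm above the bench, where an objective stands; x, y along its sides, z up
- pocket_blue: blue square pocket, one of four (2 x 2, centres 88 mm apart) in a fixed beige 190 mm tray with 12 mm rim, which may stand turned; the colours change places. 66 mm square outside, 60 inside; blue rim 3 mm thick, 6 mm above its blue pad. Origin: centre of the pad's upper face, 8 mm above the bench, where an objective stands; x, y along its sides, z up
- eyepiece_red_mid (a point): eyepiece, a look-alike that does not belong in the caddy: black barrel 37 mm in diameter, red ring on its shoulder, a narrower black eyecup with a pale lens on top; 50 mm tall, 0.12 kg, loose. The point is its centre, 25 mm above its underside; z up
- eyepiece_blue_mid (a point): eyepiece, a look-alike that does not belong in the caddy: black barrel 37 mm in diameter, blue ring on its shoulder, a narrower black eyecup with a pale lens on top; 50 mm tall, 0.12 kg, loose. The point is its centre, 25 mm above its underside; z up

How it is judged:
By the outcome, as a careful person would: the job done as asked, in the order asked, and still so for the second after the job is handed in, with the robot touching nothing.
It also fails if it takes over 109 s, if anything falls off the work surface, if the arm or the gripper's body presses on something with over 40 N, if the wrist force passes 120 N, or if a joint passes its speed limit or range.

### The arm

A 7-joint arm with a two-finger parallel gripper is mounted at the origin on the work surface. World frame = base frame: x ahead of the robot, y to its left, z up, the work surface at z = 0. Lengths are in m, angles in rad, forces in N, time in s.
With the tool pointing down it reaches from about 0.4 to 0.85 m from the base axis. Payload 4.4 kg.
Tool frame: the origin (TCP) lies between the finger pads; the fingertips stand env.tips_ahead ahead of it and the grasp point (between the pads) lies 8 mm behind it (env.tips_ahead is the distance from the TCP to the fingertips, in m); x points along the fingers, y is the direction in which the jaws open and shut, and the axes are right-handed (so a half turn about x gives the same grasp; the last joint's range is limited). The gripper opens to 94 mm and grips with 3 to 60 N. Pads are 16 mm wide; open, the fingers measure 119 mm over their backs; the gripper's body (75 mm by 177 mm) begins 78 mm behind the grasp point.
Start: joints at [-1.344, 0.628, 0.038, 1.517, -0.027, 0.996, -0.02], TCP at [0.188, 0.622, 0.216] pointing down, gripper open.
Joint ranges: [-3.06, 3.06], [-0.37, 2.12], [-1.25, 1.32], [0.18, 2.47], [-1.1, 4.24], [0.23, 1.98], [-2.94, 2.94]. Speed limits (rad/s): [2.57, 2.57, 3.14, 3.14, 3.14, 3.14, 3.14].

### API

Orientations are given as a unit quaternion [w, x, y, z].
In Python, from workcell import env gives the robot as it stands.
- The arm moves only by the tool drive_tool, never from a script. Its argument "rows" is a list of rows, each a list of 3 entries, a list of its own where there are three numbers: the closure, from 0 (fully open) to 1 (shut), then the shift along the tool's x, y, z in m, then the turn, a rotation vector about the tool's x, y, z in degrees. In form: [[grip, [tx, ty, tz], [ax, ay, az]], ...]. A call has exactly 5 rows; each row shifts and turns the commanded pose from where the row before left it, along the tool's axes as they then stand; what a row does not reach is not made up. A row lasts 1/8 s, in which the tool goes at most 62.5 mm and 10.7 degrees, less where a joint would pass 70% of its speed; a pose out of reach is approached as far as the arm can. A call with a gripper value outside its range is refused whole. The fingers move at their own pace and stop on an object; "newtons" is the grip in N (left out, the last holds). Time passes only in rows, so rows that do not move let the fingers close, or fill a call up. It gives the time, the measured TCP pose, the force and the opening at its end, in the units of the state.
- env.read_state(): the state, without advancing time (a new reading comes with each control period).
- env.camera(name): name is "scene" or "top" or "wrist"; returns a dict with "pixels" (400x640x3 uint8, red, green, blue), "vfov" (degrees; the focal length in pixels is half the picture's height over the tangent of half this angle, whatever the lens; pixels are square), "cx", "cy" (the principal point, pixels), "k1" (the pictures are not rectified: a ray, as slopes to the right and down, at radius r is drawn at 1 + k1 r^2 times it, then the intrinsics apply), "R" (3x3) and "t" (3): a world point X has camera coordinates R X + t. Camera axes: x right, y down, z forward; pixel columns grow to the right and rows downward; lengths in m; the calibration is good to about 2 mm. A picture is of the moment at which its call begins. There is no depth.
- env.hand_in(): hands the job in, once; it reports no verdict.
The state is a dict: "t": time; "q": joint angles; "qvel": joint speeds; "joint_efforts": joint torques, N m; "tcp_pos": TCP position; "eef_rot": TCP orientation; "contact_force": force on the tool from outside, world axes, zero at the start; "wrist_torque": the same for the moment, N m; "opening": finger opening in m.
Only numpy, scipy, OpenCV 4.12 (cv2) and the standard library are available. Lean on these libraries where they do the work, as an engineer would, in place of code of your own. Each camera call takes 0.05 s, during which the arm holds its last target. There are 200 camera calls.

## Working session

There is one attempt and no reset: what is moved stays moved. The work goes in short steps, Python scripts to look and compute and a tool call to move; the robot and the scene stay as the last step left them, time stands still between calls to the robot, and variables do not carry over. Pictures are saved under pics/ and viewed, about 12 in all and at most 16, crops included, and the job is handed in when it is done.

Besides the shell and the picture viewer there is one more tool, called after "Call:" by a JSON object that holds its "op" and its "data", one argument or row to a line. drive_tool: Moves the arm, as the interface text tells. Its arguments: {"type":"object","properties":{"rows":{"type":"array","items":{"type":"array"}},"newtons":{"type":"number"}},"required":["rows"]}

```bash
ls; mkdir -p pics; cat > h.py <<'E'
from workcell import env
import numpy as np, cv2
def shot(n,fn=None):
    c=env.camera(n)
    if fn: cv2.imwrite('pics/'+fn,c['pixels'][:,:,::-1])
    return c
def K(c):
    f=c['pixels'].shape[0]/2/np.tan(np.radians(c['vfov'])/2)
    return np.array([[f,0,c['cx']],[0,f,c['cy']],[0,0,1.]]),np.array([c['k1'],0,0,0.])
def toz(c,uv,z):
    k,d=K(c)
    n=cv2.undistortPoints(np.array(uv,float).reshape(-1,1,2),k,d).reshape(-1,2)
    R=np.array(c['R']);t=np.array(c['t']);o=-R.T@t
    r=np.c_[n,np.ones(len(n))]@R
    return o+r*((z-o[2])/r[:,2])[:,None]
def proj(c,X):
    k,d=K(c)
    return cv2.projectPoints(np.array(X,float).reshape(-1,1,3),cv2.Rodrigues(np.array(c['R']))[0],np.array(c['t'],float),k,d)[0].reshape(-1,2)
E
python3 - <<'E'
from h import *
s=env.read_state();print(s,env.tips_ahead)
for n in('top','scene'):
    c=shot(n,n+'0.png');print(n,{k:v for k,v in c.items() if k!='pixels'})
E
```

```text
pics
{'t': 0.0, 'q': array([-1.34380432,  0.62935394,  0.03848585,  1.51833919, -0.02697285,
        0.99629841, -0.02000606]), 'qvel': array([ 0.00111708, -0.00082728,  0.00077429,  0.0012978 , -0.00174541,
       -0.00134971, -0.00265263]), 'joint_efforts': array([ 6.90202578e-04, -5.49746704e+01,  1.14399746e+00, -1.86620396e+01,
       -5.21650328e-02,  2.41874013e-02,  1.82152235e-04]), 'tcp_pos': array([0.18742827, 0.62172549, 0.21555908]), 'eef_rot': array([ 0.69947008,  0.1024965 ,  0.69961265, -0.10381819]), 'contact_force': array([-0.99920466, -0.04625571, -0.86036777]), 'wrist_torque': array([-0.01252058,  0.00934751,  0.00921835]), 'opening': 0.09380723971426295} 0.011
top {'vfov': 46.06521592314778, 'cx': 321.7223893515348, 'cy': 200.92534010529246, 'k1': -0.1431888200120505, 'R': array([[ 0.00166825, -0.99999482,  0.00275292],
       [-0.98538591, -0.00211277, -0.17032365],
       [ 0.17032858, -0.00242855, -0.98538433]]), 't': array([0.02780752, 0.54242856, 1.05149146])}
scene {'vfov': 47.14273940003143, 'cx': 328.2990719017448, 'cy': 190.97945879786556, 'k1': 0.015917164663289733, 'R': array([[-0.74008431,  0.67249493,  0.00507817],
       [ 0.59047031,  0.65339304, -0.47373235],
       [-0.32190064, -0.34760337, -0.88065423]]), 't': array([ 0.36743185, -0.33054114,  1.20686926])}
```

View pics/top0.png

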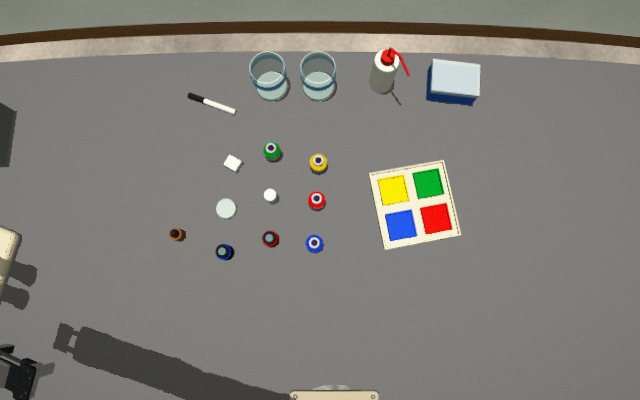

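View pics/scene0.png

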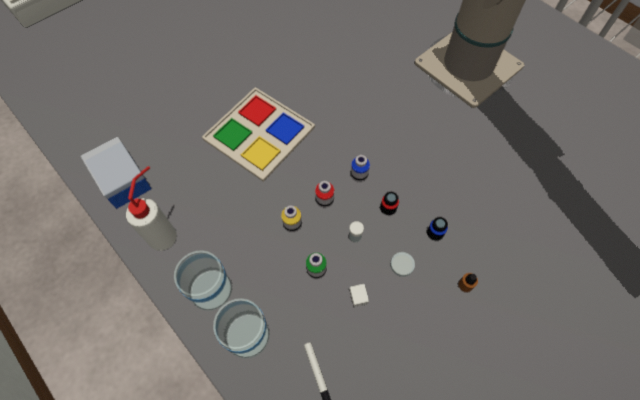

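```bash
python3 - <<'E'
from h import *
from scipy.spatial.transform import Rotation as Ro
s=env.read_state();print(np.round(Ro.from_quat(s['eef_rot'],scalar_first=True).as_matrix(),3))
def masks(im):
    h=cv2.cvtColor(im,cv2.COLOR_RGB2HSV);H,S,V=cv2.split(h);b=(S>140)&(V>60)
    return {'red':b&((H<8)|(H>172)),'yellow':b&(H>20)&(H<35),'green':b&(H>45)&(H<80),'blue':b&(H>105)&(H<130)}
for n in('top','scene'):
    c=shot(n)
    for col,m in masks(c['pixels']).items():
        N,L,st,ce=cv2.connectedComponentsWithStats(m.astype(np.uint8))
        for i in range(1,N):
            if st[i,4]<25: continue
            z=.008 if st[i,4]>350 else .050
            u=ce[i] if z<.01 else st[i,:2]+(st[i,2:4]-1)/2
            print(n,col,st[i,4],np.round(ce[i],1),np.round(u,1),st[i,2:4],z,np.round(toz(c,[ce[i],u],z)[:,:2],4).tolist())
E
```

```text
[[-0.     0.289  0.957]
 [-0.002  0.957 -0.289]
 [-1.    -0.002  0.   ]]
top red 266 [391.8  58.2] [395.  61.] [29 29] 0.05 [[0.9045, -0.1459], [0.8968, -0.1536]]
top red 134 [316.2 200.9] [316. 200.] [17 17] 0.05 [[0.5418, 0.0418], [0.5439, 0.0422]]
top red 730 [435.7 218.1] [435.7 218.1] [32 31] 0.008 [[0.5073, -0.2478], [0.5073, -0.2478]]
top red 72 [271.5 239.9] [270.  238.5] [15 16] 0.05 [[0.4506, 0.1441], [0.4538, 0.1477]]
top yellow 138 [317.9 163.7] [318. 162.] [17 17] 0.05 [[0.631, 0.0379], [0.6351, 0.0378]]
top yellow 724 [393.1 189.5] [393.1 189.5] [32 30] 0.008 [[0.5777, -0.1452], [0.5777, -0.1452]]
top green 100 [272.2 152.4] [271.5 150.5] [16 16] 0.05 [[0.6585, 0.1467], [0.6632, 0.1485]]
top green 684 [428.  183.1] [428.  183.1] [31 29] 0.008 [[0.5939, -0.2318], [0.5939, -0.2318]]
top blue 401 [446.   95.3] [446.   95.3] [50 39] 0.008 [[0.8245, -0.2896], [0.8245, -0.2896]]
top blue 713 [400.6 225. ] [400.6 225. ] [32 31] 0.008 [[0.4906, -0.1611], [0.4906, -0.1611]]
top blue 133 [313.9 244. ] [314.  243.5] [17 18] 0.05 [[0.4414, 0.0466], [0.4426, 0.0464]]
top blue 56 [22
[... 592 characters left out ...]
0.05 [[0.642, 0.0471], [0.6402, 0.0438]]
scene green 594 [232.  133.9] [232.  133.9] [37 30] 0.008 [[0.5941, -0.2326], [0.5941, -0.2326]]
scene green 138 [315.8 266.1] [315.5 264.5] [20 16] 0.05 [[0.6729, 0.1575], [0.6711, 0.1548]]
scene blue 602 [284.5 128.2] [284.5 128.2] [37 31] 0.008 [[0.4908, -0.1621], [0.4908, -0.1621]]
scene blue 130 [359.7 167.1] [360.5 165.5] [18 14] 0.05 [[0.4527, 0.0533], [0.4487, 0.0515]]
scene blue 178 [141.  187.7] [142. 188.] [17 19] 0.05 [[0.8318, -0.2202], [0.8306, -0.2181]]
scene blue 216 [119.6 198.4] [118.5 197.5] [20 20] 0.05 [[0.8781, -0.2277], [0.8787, -0.2311]]
scene blue 77 [436.7 230.1] [438.  227.5] [17 14] 0.05 [[0.4409, 0.2648], [0.4347, 0.2628]]
```

Call:
{"op": "drive_tool", "data": {
  "rows": [
    [0,[0,0,0],[-8.4,0,0]],
    [0,[0,0,0],[-8.4,0,0]],
    [0,[0,-0.048,0.03],[0,0,0]],
    [0,[0,-0.048,0.03],[0,0,0]],
    [0,[0,-0.048,0.03],[0,0,0]]
  ],
  "newtons": 20
}}

```text
t: 0.82
tcp_pos: [0.2785, 0.4768, 0.2163]
eef_rot: [0.707, -0.0, 0.707, 0.0]
contact_force: [0.7, 0.6, 0.9]
opening: 0.0943
```

Call:
{"op": "drive_tool", "data": {
  "rows": [
    [0,[0,-0.048,0.03],[0,0,0]],
    [0,[0,-0.048,0.03],[0,0,0]],
    [0,[0,-0.048,0.03],[0,0,0]],
    [0,[0,-0.048,0.03],[0,0,0]],
    [0,[0,-0.048,0.03],[0,0,0]]
  ]
}}

```text
t: 1.45
tcp_pos: [0.4286, 0.2369, 0.2166]
eef_rot: [0.707, -0.0, 0.707, 0.0]
contact_force: [0.7, 0.6, 0.5]
opening: 0.0944
```

Call:
{"op": "drive_tool", "data": {
  "rows": [
    [0,[0,-0.05,0.03],[0,0,0]],
    [0,[0,-0.05,0.03],[0,0,0]],
    [0,[0,-0.05,0.03],[0,0,0]],
    [0,[0,-0.05,0.03],[0,0,0]],
    [0,[0,0,0],[0,0,0]]
  ]
}}

```text
t: 2.08
tcp_pos: [0.5497, 0.0326, 0.2162]
eef_rot: [0.708, 0.002, 0.707, -0.004]
contact_force: [-0.4, 0.8, -0.4]
opening: 0.0942
```

```bash
python3 - <<'E'
from h import *
c=shot('wrist','w1.png');s=env.read_state();print(s['tcp_pos'],s['eef_rot'],s['q'])
print({k:v for k,v in c.items() if k!='pixels'})
E
```

```text
[0.54821907 0.03617447 0.21611715] [ 0.70696636  0.00135001  0.70724374 -0.00174093] [-0.12209184  0.48386381  0.00706839  1.80121821 -0.00368504  0.85697892
  1.45300429]
{'vfov': 69.81358204698154, 'cx': 316.5736754533561, 'cy': 197.9503281090303, 'k1': -0.021965235593597154, 'R': array([[ 0.00894179,  0.99995604, -0.0028218 ],
       [ 0.96318781, -0.00785471,  0.26871464],
       [ 0.26868066, -0.00512072, -0.9632157 ]]), 't': array([-0.03674304, -0.55809818,  0.24324494])}
```

View pics/w1.png

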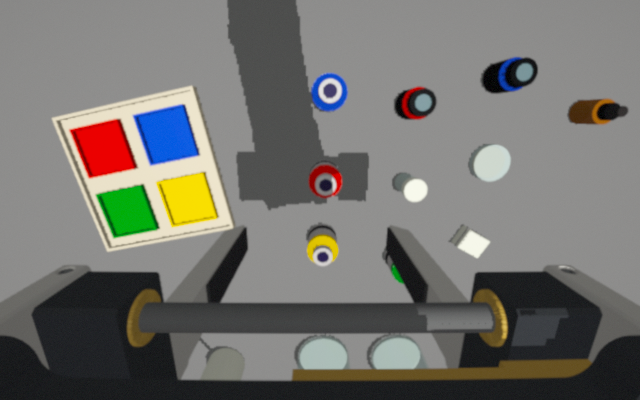

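Wrist view: red objective's lens at about (326,184), yellow (322,256), blue (330,91), tray on the left; green is partly behind the finger. I'll compute positions at lens height.

```bash
python3 - <<'E'
from h import *
c=shot('wrist');g=cv2.cvtColor(c['pixels'],cv2.COLOR_RGB2GRAY)
for n,(u,v) in dict(red=(326,184),yellow=(322,256),blue=(330,91)).items():
    r=8;p=g[v-r:v+r+1,u-r:u+r+1];m=(p<80)
    N,L,st,ce=cv2.connectedComponentsWithStats(m.astype(np.uint8))
    for i in range(1,N):
        if st[i,4]>20: print(n,st[i],ce[i]+[u-r,v-r],np.round(toz(c,[ce[i]+[u-r,v-r]],.064),4))
for n,(u,v) in dict(redp=(104,148),bluep=(167,135),greenp=(129,210),yelp=(189,199)).items():
    print(n,np.round(toz(c,[(u,v)],.008),4))
t=shot('top')
for n,X in dict(red=(.544,.042),y=(.635,.038),g=(.663,.1485),b=(.4425,.0465)).items():
    print(n,proj(t,[[*X,.064]]))
cv2.imwrite('pics/t2.png',cv2.resize(t['pixels'][130:270,200:350,::-1],None,fx=4,fy=4,interpolation=cv2.INTER_CUBIC))
E
```

```text
red [10  0  7 17 38] [332.71052632 181.26315789] [[0.5405 0.0544 0.064 ]]
red [  0   5  11  12 105] [322.38095238 186.36190476] [[0.5464 0.0426 0.064 ]]
yellow [ 0  7 10  8 63] [318.77777778 258.23809524] [[0.6372 0.0382 0.064 ]]
blue [ 0  4 11 11 99] [326.55555556  92.        ] [[0.4443 0.0469 0.064 ]]
redp [[ 0.5062 -0.2437  0.008 ]]
bluep [[ 0.4903 -0.1572  0.008 ]]
greenp [[ 0.5919 -0.2255  0.008 ]]
yelp [[ 0.5764 -0.139   0.008 ]]
red [[316.01790457 198.91883509]]
y [[317.88379685 160.52303031]]
g [[270.8776276  148.93632882]]
b [[313.8693116  243.06512672]]
```

View pics/t2.png

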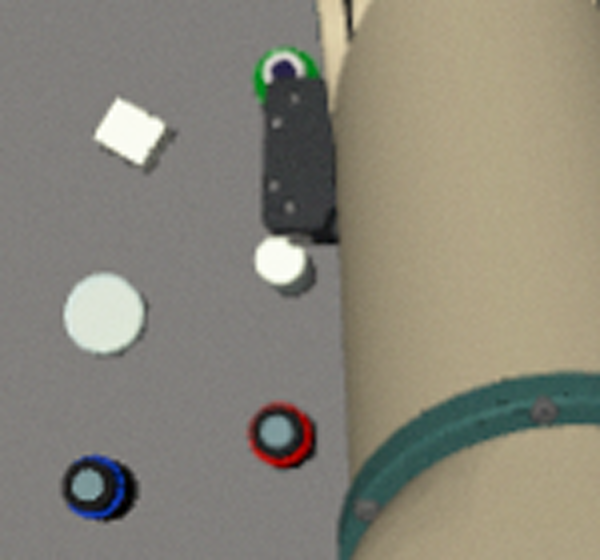

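The crop shows green's lens at crop (285,69), i.e. top pixel (271,147), so about (0.666, 0.148). I'll take red first.

Call:
{"op": "drive_tool", "data": {
  "rows": [
    [0,[0.035,0.006,-0.003],[0,0,0]],
    [0,[0.05,0,0],[0,0,0]],
    [0,[0.05,0,0],[0,0,0]],
    [0,[0.04,0,0],[0,0,0]],
    [0,[0.016,0,0],[0,0,0]]
  ],
  "newtons": 20
}}

```text
t: 2.85
tcp_pos: [0.5428, 0.0466, 0.0236]
eef_rot: [0.706, -0.001, 0.708, 0.001]
contact_force: [0.6, -0.3, 0.4]
opening: 0.0936
```

Call:
{"op": "drive_tool", "data": {
  "rows": [
    [0,[0,0,0],[0,0,0]],
    [0.7,[0,0,0],[0,0,0]],
    [0.7,[0,0,0],[0,0,0]],
    [0.7,[0,0,0],[0,0,0]],
    [0.7,[0,0,0],[0,0,0]]
  ]
}}

```text
t: 3.48
tcp_pos: [0.5451, 0.0445, 0.0259]
eef_rot: [0.707, -0.0, 0.707, 0.0]
contact_force: [0.8, -0.6, -0.3]
opening: 0.0571
```

```bash
python3 - <<'E'
from h import *
c=shot('wrist','w2.png');s=env.read_state();print(s['tcp_pos'],s['opening'],s['contact_force'])
E
```

```text
[0.54496012 0.04448131 0.02577302] 0.05327656045398337 [-0.26249928  0.66099433 -0.70839131]
```

View pics/w2.png

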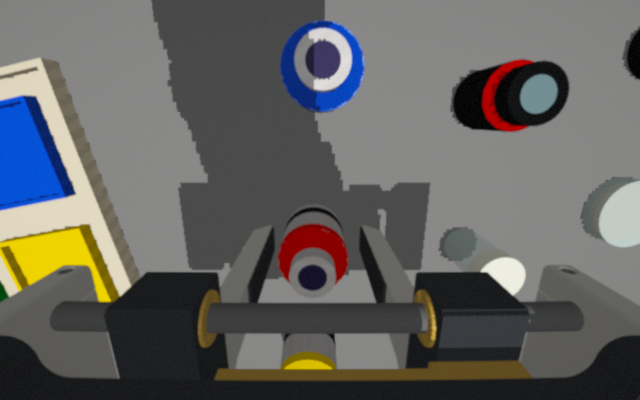

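The objective (lens at (313,278)) sits centred between the fingers, which are still closing. I'll finish the close and lift.

Call:
{"op": "drive_tool", "data": {
  "rows": [
    [0.8,[0,0,0],[0,0,0]],
    [0.8,[0,0,0],[0,0,0]],
    [0.8,[0,0,0],[0,0,0]],
    [0.8,[0,0,0],[0,0,0]],
    [0.8,[-0.01,0,0],[0,0,0]]
  ],
  "newtons": 25
}}

```text
t: 4.15
tcp_pos: [0.5439, 0.0447, 0.035]
eef_rot: [0.706, -0.0, 0.708, 0.0]
contact_force: [-0.3, 0.7, -2.5]
opening: 0.0396
```

Call:
{"op": "drive_tool", "data": {
  "rows": [
    [0.8,[-0.02,0,0],[0,0,0]],
    [0.8,[-0.03,0,0],[0,0,0]],
    [0.8,[-0.04,0,0],[0,0,0]],
    [0.8,[-0.02,0,0],[0,0,0]],
    [0.8,[0,0,0],[0,0,0]]
  ]
}}

```text
t: 4.78
tcp_pos: [0.5458, 0.0449, 0.1471]
eef_rot: [0.708, 0.0, 0.706, 0.001]
contact_force: [-0.6, -1.1, -2.3]
opening: 0.0395
```

Call:
{"op": "drive_tool", "data": {
  "rows": [
    [0.8,[0,-0.025,-0.003],[0,0,0]],
    [0.8,[0,-0.045,-0.006],[0,0,0]],
    [0.8,[0,-0.055,-0.007],[0,0,0]],
    [0.8,[0,-0.055,-0.007],[0,0,0]],
    [0.8,[0,-0.05,-0.007],[0,0,0]]
  ]
}}

```text
t: 5.4
tcp_pos: [0.5136, -0.187, 0.1441]
eef_rot: [0.706, 0.0, 0.708, 0.0]
contact_force: [0.5, 0.3, -1.9]
opening: 0.04
```

Call:
{"op": "drive_tool", "data": {
  "rows": [
    [0.8,[0,-0.04,-0.005],[0,0,0]],
    [0.8,[0,-0.02,-0.003],[0,0,0]],
    [0.8,[0.03,0,0],[0,0,0]],
    [0.8,[0.03,0,0],[0,0,0]],
    [0.8,[0.02,0,0],[0,0,0]]
  ]
}}

```text
t: 6.02
tcp_pos: [0.5063, -0.2433, 0.0634]
eef_rot: [0.706, 0.0, 0.708, 0.002]
contact_force: [0.6, 0.3, -1.6]
opening: 0.0394
```

Call:
{"op": "drive_tool", "data": {
  "rows": [
    [0.8,[0.012,0,0],[0,0,0]],
    [0.8,[0.006,0,0],[0,0,0]],
    [0.8,[0,0,0],[0,0,0]],
    [0.8,[0,0,0],[0,0,0]],
    [0.8,[0,0,0],[0,0,0]]
  ]
}}

```text
t: 6.65
tcp_pos: [0.5073, -0.2457, 0.0481]
eef_rot: [0.707, -0.0, 0.707, -0.0]
contact_force: [-0.1, 0.0, -2.2]
opening: 0.0396
```

```bash
python3 - <<'E'
from h import *
c=shot('wrist','w3.png');s=env.read_state();print(s['tcp_pos'],s['opening'],s['contact_force'])
E
```

```text
[ 0.50727966 -0.24568184  0.04800339] 0.039564406092139355 [ 0.57798445  0.34873223 -1.81111154]
```

View pics/w3.png

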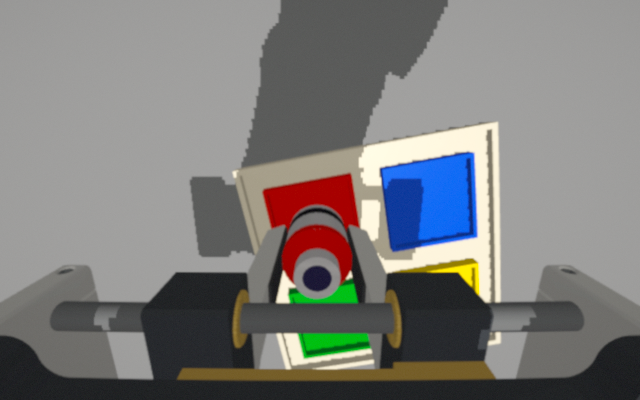

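Red objective hangs upright over the red pocket, about 14 mm above contact. I'll lower it gently while watching the force.

Call:
{"op": "drive_tool", "data": {
  "rows": [
    [0.8,[0.005,0,0],[0,0,0]],
    [0.8,[0.004,0,0],[0,0,0]],
    [0.8,[0.002,0,0],[0,0,0]],
    [0.8,[0.001,0,0],[0,0,0]],
    [0.8,[0,0,0],[0,0,0]]
  ]
}}

```text
t: 7.32
tcp_pos: [0.5069, -0.2455, 0.0354]
eef_rot: [0.707, -0.0, 0.707, 0.0]
contact_force: [-0.1, -0.4, -2.1]
opening: 0.0393
```

Call:
{"op": "drive_tool", "data": {
  "rows": [
    [0.8,[0.001,0,0],[0,0,0]],
    [0.8,[0,0,0],[0,0,0]],
    [0.8,[0.001,0,0],[0,0,0]],
    [0.8,[0,0,0],[0,0,0]],
    [0.8,[0,0,0],[0,0,0]]
  ]
}}

```text
t: 7.95
tcp_pos: [0.507, -0.2455, 0.0335]
eef_rot: [0.707, -0.0, 0.707, 0.0]
contact_force: [0.6, -0.1, -0.1]
opening: 0.0396
```

Call:
{"op": "drive_tool", "data": {
  "rows": [
    [0.35,[0,0,0],[0,0,0]],
    [0.35,[0,0,0],[0,0,0]],
    [0.35,[0,0,0],[0,0,0]],
    [0.35,[-0.02,0,0],[0,0,0]],
    [0.35,[-0.03,0,0],[0,0,0]]
  ]
}}

```text
t: 8.57
tcp_pos: [0.5062, -0.2452, 0.0833]
eef_rot: [0.706, 0.0, 0.708, 0.0]
contact_force: [-0.2, -0.8, 0.2]
opening: 0.0605
```

Call:
{"op": "drive_tool", "data": {
  "rows": [
    [0,[-0.05,0,0],[0,0,0]],
    [0,[0,0.045,0.02],[0,0,0]],
    [0,[0,0.055,0.025],[0,0,0]],
    [0,[0,0.055,0.025],[0,0,0]],
    [0,[0,0.055,0.025],[0,0,0]]
  ]
}}

```text
t: 9.2
tcp_pos: [0.6025, -0.0338, 0.1337]
eef_rot: [0.707, -0.0, 0.707, -0.0]
contact_force: [1.0, -0.3, -0.5]
opening: 0.0936
```

Call:
{"op": "drive_tool", "data": {
  "rows": [
    [0,[0,0.05,0.025],[0,0,0]],
    [0,[0,0.0235,0.01],[0,0,0]],
    [0,[0,0,0],[0,0,0]],
    [0,[0,0,0],[0,0,0]],
    [0,[0,0,0],[0,0,0]]
  ]
}}

```text
t: 9.82
tcp_pos: [0.6362, 0.0349, 0.1335]
eef_rot: [0.707, 0.001, 0.707, -0.002]
contact_force: [-0.5, 0.9, -0.0]
opening: 0.094
```

```bash
python3 - <<'E'
from h import *
c=shot('wrist');d=shot('top');s=env.read_state();print(s['tcp_pos'],s['opening'],s['contact_force'])
cv2.imwrite('pics/w4.png',np.vstack([c['pixels'],d['pixels']])[::,:,::-1][:,:640][::1][:800:1][200:600] if 0 else cv2.resize(np.hstack([c['pixels'],d['pixels'][:,160:480]])[:,:,::-1],(800,333)))
E
```

```text
[0.63652028 0.03592695 0.13362622] 0.09413106504714891 [-0.49595383  0.37937194  0.54087155]
```

View pics/w4.png

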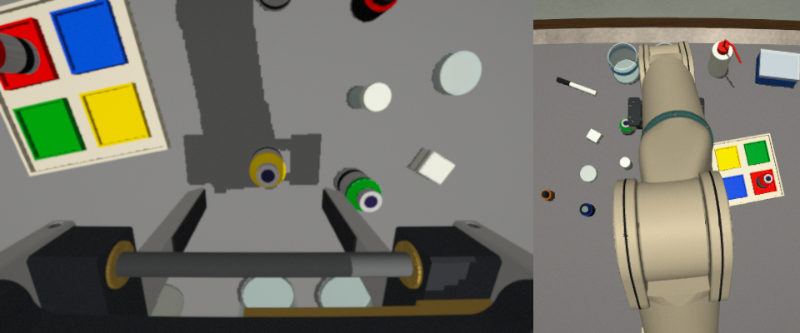

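Red stands in its pocket in both views. Yellow is centred ahead and clear of green.

Call:
{"op": "drive_tool", "data": {
  "rows": [
    [0,[0.03,0.002,0],[0,0,0]],
    [0,[0.045,0,0],[0,0,0]],
    [0.2,[0.025,0,0],[0,0,0]],
    [0.5,[0.008,0,0],[0,0,0]],
    [0.8,[0,0,0],[0,0,0]]
  ]
}}

```text
t: 10.55
tcp_pos: [0.6369, 0.0395, 0.0256]
eef_rot: [0.707, 0.0, 0.707, -0.0]
contact_force: [-0.0, -0.0, 0.0]
opening: 0.0671
```

Call:
{"op": "drive_tool", "data": {
  "rows": [
    [0.8,[0,0,0],[0,0,0]],
    [0.8,[0,0,0],[0,0,0]],
    [0.8,[0,0,0],[0,0,0]],
    [0.8,[0,0,0],[0,0,0]],
    [0.8,[0,0,0],[0,0,0]]
  ]
}}

```text
t: 11.18
tcp_pos: [0.6374, 0.0398, 0.0263]
eef_rot: [0.708, -0.0, 0.707, 0.0]
contact_force: [-1.0, -1.0, 5.5]
opening: 0.0397
```

Call:
{"op": "drive_tool", "data": {
  "rows": [
    [0.8,[-0.01,0,0],[0,0,0]],
    [0.8,[-0.03,0,0],[0,0,0]],
    [0.8,[-0.04,0,0],[0,0,0]],
    [0.8,[-0.03,-0.02,-0.007],[0,0,0]],
    [0.8,[0,-0.045,-0.015],[0,0,0]]
  ]
}}

```text
t: 11.8
tcp_pos: [0.6171, -0.0222, 0.1383]
eef_rot: [0.709, -0.001, 0.705, 0.003]
contact_force: [-0.5, -1.0, -3.0]
opening: 0.0397
```

Call:
{"op": "drive_tool", "data": {
  "rows": [
    [0.8,[0,-0.05,-0.016],[0,0,0]],
    [0.8,[0,-0.045,-0.015],[0,0,0]],
    [0.8,[0,-0.023,-0.007],[0,0,0]],
    [0.8,[0.03,0,0],[0,0,0]],
    [0.8,[0.03,0,0],[0,0,0]]
  ]
}}

```text
t: 12.42
tcp_pos: [0.5767, -0.1434, 0.0751]
eef_rot: [0.707, 0.0, 0.707, -0.0]
contact_force: [1.0, -0.2, -3.4]
opening: 0.0398
```

Call:
{"op": "drive_tool", "data": {
  "rows": [
    [0.8,[0.02,0,0],[0,0,0]],
    [0.8,[0.012,0,0],[0,0,0]],
    [0.8,[0.004,0,0],[0,0,0]],
    [0.8,[0.001,0,0],[0,0,0]],
    [0.8,[0,0,0],[0,0,0]]
  ]
}}

```text
t: 13.05
tcp_pos: [0.5774, -0.1431, 0.0391]
eef_rot: [0.708, -0.0, 0.707, 0.0]
contact_force: [-0.7, 0.5, -2.6]
opening: 0.0394
```

Call:
{"op": "drive_tool", "data": {
  "rows": [
    [0.8,[0.003,0,0],[0,0,0]],
    [0.8,[0.001,0,0],[0,0,0]],
    [0.8,[0.001,0,0],[0,0,0]],
    [0.8,[0,0,0],[0,0,0]],
    [0.8,[0,0,0],[0,0,0]]
  ]
}}

```text
t: 13.68
tcp_pos: [0.5769, -0.143, 0.0343]
eef_rot: [0.707, -0.0, 0.707, 0.0]
contact_force: [-3.0, 0.2, 6.7]
opening: 0.0398
```

```bash
python3 - <<'E'
from h import *
c=shot('wrist');d=shot('scene');s=env.read_state();print(s['tcp_pos'],s['opening'],s['contact_force'])
cv2.imwrite('pics/w5.png',cv2.resize(np.hstack([c['pixels'],d['pixels'][:,160:480]])[:,:,::-1],(800,333)))
E
```

```text
[ 0.57691181 -0.14301056  0.03432925] 0.03938696361130867 [-2.32093587  1.21621088  5.37113437]
```

View pics/w5.png

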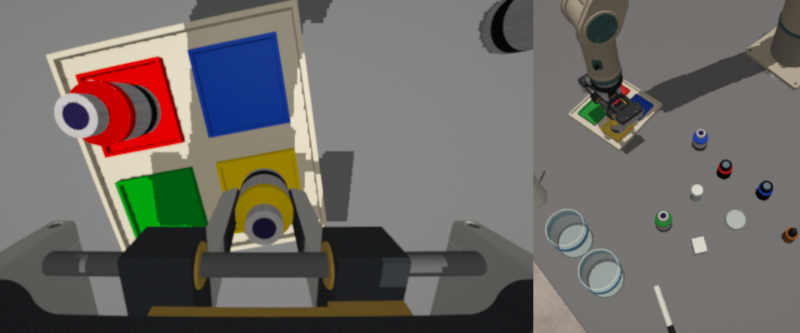

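Yellow is in contact (about 6 N) in the yellow pocket. Release it, then go for green.

Call:
{"op": "drive_tool", "data": {
  "rows": [
    [0.35,[0,0,0],[0,0,0]],
    [0.35,[0,0,0],[0,0,0]],
    [0.35,[0,0,0],[0,0,0]],
    [0.35,[-0.02,0,0],[0,0,0]],
    [0.35,[-0.03,0,0],[0,0,0]]
  ]
}}

```text
t: 14.4
tcp_pos: [0.5761, -0.1428, 0.083]
eef_rot: [0.706, 0.0, 0.708, 0.0]
contact_force: [0.1, -0.2, 1.0]
opening: 0.0612
```

Call:
{"op": "drive_tool", "data": {
  "rows": [
    [0,[-0.05,0,0],[0,0,0]],
    [0,[0,0.045,0.014],[0,0,0]],
    [0,[0,0.055,0.017],[0,0,0]],
    [0,[0,0.055,0.017],[0,0,0]],
    [0,[0,0.055,0.017],[0,0,0]]
  ]
}}

```text
t: 15.02
tcp_pos: [0.6422, 0.0687, 0.1335]
eef_rot: [0.707, -0.0, 0.707, 0.0]
contact_force: [1.0, 0.1, -0.1]
opening: 0.0937
```

Call:
{"op": "drive_tool", "data": {
  "rows": [
    [0,[0,0.05,0.015],[0,0,0]],
    [0,[0,0.031,0.009],[0,0,0]],
    [0,[0,0,0],[0,0,0]],
    [0,[0,0,0],[0,0,0]],
    [0,[0,0,0],[0,0,0]]
  ]
}}

```text
t: 15.65
tcp_pos: [0.6657, 0.1456, 0.1335]
eef_rot: [0.707, 0.0, 0.707, -0.001]
contact_force: [-0.6, 0.8, 0.2]
opening: 0.0941
```

```bash
python3 - <<'E'
from h import *
c=shot('wrist');d=shot('scene');s=env.read_state();print(s['tcp_pos'],s['opening'],s['contact_force'])
print(proj(c,[[.666,.148,.064]]))
cv2.imwrite('pics/w6.png',cv2.resize(np.hstack([c['pixels'],d['pixels'][:,160:480]])[:,:,::-1],(800,333)))
E
```

```text
[0.66582295 0.14621772 0.13359888] 0.09384734954878536 [-0.42341133 -0.31872818  0.06857877]
[[319.64876571 210.43989575]]
```

View pics/w6.png

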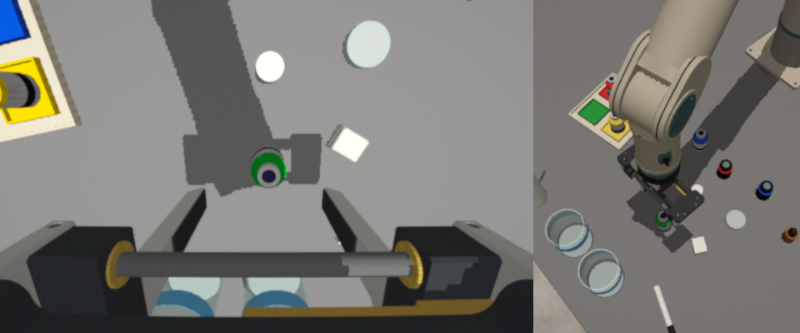

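Green's lens is at full-frame pixel (322,211), 2 px from the prediction. Red and yellow are standing in their pockets. Descend.

Call:
{"op": "drive_tool", "data": {
  "rows": [
    [0,[0.03,0.003,0],[0,0,0]],
    [0,[0.045,0,0],[0,0,0]],
    [0.2,[0.025,0,0],[0,0,0]],
    [0.5,[0.008,0,0],[0,0,0]],
    [0.8,[0,0,0],[0,0,0]]
  ]
}}

```text
t: 16.38
tcp_pos: [0.666, 0.1506, 0.0257]
eef_rot: [0.707, 0.0, 0.707, -0.0]
contact_force: [-0.1, 0.5, 0.3]
opening: 0.0673
```

Call:
{"op": "drive_tool", "data": {
  "rows": [
    [0.8,[0,0,0],[0,0,0]],
    [0.8,[0,0,0],[0,0,0]],
    [0.8,[0,0,0],[0,0,0]],
    [0.8,[0,0,0],[0,0,0]],
    [0.8,[0,0,0],[0,0,0]]
  ]
}}

```text
t: 17.0
tcp_pos: [0.6663, 0.1511, 0.0264]
eef_rot: [0.708, -0.0, 0.707, 0.0]
contact_force: [-0.5, -0.5, 5.5]
opening: 0.04
```

Call:
{"op": "drive_tool", "data": {
  "rows": [
    [0.8,[-0.01,0,0],[0,0,0]],
    [0.8,[-0.03,0,0],[0,0,0]],
    [0.8,[-0.04,0,0],[0,0,0]],
    [0.8,[-0.035,-0.02,-0.004],[0,0,0]],
    [0.8,[0,-0.05,-0.01],[0,0,0]]
  ]
}}

```text
t: 17.62
tcp_pos: [0.654, 0.0848, 0.1438]
eef_rot: [0.71, -0.001, 0.705, 0.003]
contact_force: [0.9, -0.7, -2.3]
opening: 0.0397
```

Call:
{"op": "drive_tool", "data": {
  "rows": [
    [0.8,[0,-0.058,-0.011],[0,0,0]],
    [0.8,[0,-0.058,-0.011],[0,0,0]],
    [0.8,[0,-0.058,-0.011],[0,0,0]],
    [0.8,[0,-0.058,-0.011],[0,0,0]],
    [0.8,[0,-0.05,-0.01],[0,0,0]]
  ]
}}

```text
t: 18.25
tcp_pos: [0.5968, -0.2035, 0.1405]
eef_rot: [0.707, 0.0, 0.707, -0.0]
contact_force: [-0.4, -0.7, -1.1]
opening: 0.0396
```

Call:
{"op": "drive_tool", "data": {
  "rows": [
    [0.8,[0,-0.0275,-0.005],[0,0,0]],
    [0.8,[0,0,0],[0,0,0]],
    [0.8,[0.03,0,0],[0,0,0]],
    [0.8,[0.03,0,0],[0,0,0]],
    [0.8,[0.025,0,0],[0,0,0]]
  ]
}}

```text
t: 18.88
tcp_pos: [0.5932, -0.2257, 0.0543]
eef_rot: [0.707, -0.0, 0.707, 0.002]
contact_force: [0.3, -0.0, -2.9]
opening: 0.0394
```

Call:
{"op": "drive_tool", "data": {
  "rows": [
    [0.8,[0.012,0,0],[0,0,0]],
    [0.8,[0.004,0,0],[0,0,0]],
    [0.8,[0.001,0,0],[0,0,0]],
    [0.8,[0,0,0],[0,0,0]],
    [0.8,[0,0,0],[0,0,0]]
  ]
}}

```text
t: 19.5
tcp_pos: [0.5934, -0.2287, 0.0392]
eef_rot: [0.708, -0.0, 0.707, -0.0]
contact_force: [-0.5, -0.1, -1.6]
opening: 0.0395
```

Call:
{"op": "drive_tool", "data": {
  "rows": [
    [0.8,[0.003,0,0],[0,0,0]],
    [0.8,[0.001,0,0],[0,0,0]],
    [0.8,[0.0007,0,0],[0,0,0]],
    [0.8,[0,0,0],[0,0,0]],
    [0.8,[0,0,0],[0,0,0]]
  ]
}}

```text
t: 20.12
tcp_pos: [0.5928, -0.2285, 0.0343]
eef_rot: [0.707, -0.0, 0.707, 0.0]
contact_force: [-1.6, 0.8, 5.2]
opening: 0.0394
```

```bash
python3 - <<'E'
from h import *
c=shot('wrist');d=shot('scene');s=env.read_state();print(s['tcp_pos'],s['opening'],s['contact_force'])
cv2.imwrite('pics/w7.png',cv2.resize(np.hstack([c['pixels'],d['pixels'][:,160:480]])[:,:,::-1],(800,333)))
E
```

```text
[ 0.59277209 -0.22849089  0.03436854] 0.039544631843310966 [-2.06044832  0.87968686  5.81677252]
```

View pics/w7.png

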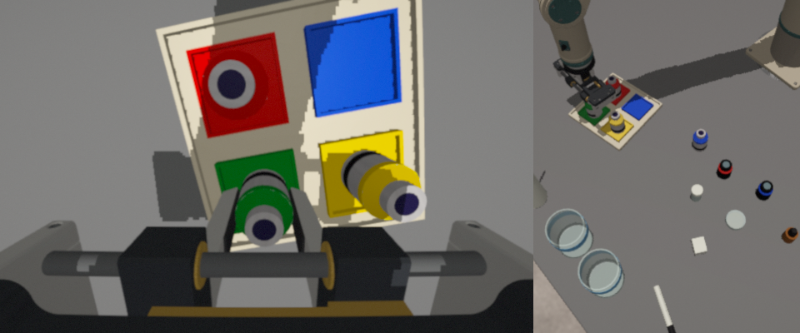

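Green is in contact in the green pocket (about 5 N). Release it and go for blue.

Call:
{"op": "drive_tool", "data": {
  "rows": [
    [0.35,[0,0,0],[0,0,0]],
    [0.35,[0,0,0],[0,0,0]],
    [0.35,[0,0,0],[0,0,0]],
    [0.35,[-0.02,0,0],[0,0,0]],
    [0.35,[-0.03,0,0],[0,0,0]]
  ]
}}

```text
t: 20.85
tcp_pos: [0.5926, -0.2284, 0.0846]
eef_rot: [0.707, -0.0, 0.707, 0.0]
contact_force: [0.3, -1.0, 0.2]
opening: 0.0611
```

Call:
{"op": "drive_tool", "data": {
  "rows": [
    [0.35,[-0.05,0,0],[0,0,0]],
    [0,[0,0.04,-0.022],[0,0,0]],
    [0,[0,0.05,-0.027],[0,0,0]],
    [0,[0,0.05,-0.027],[0,0,0]],
    [0,[0,0.05,-0.027],[0,0,0]]
  ]
}}

```text
t: 21.48
tcp_pos: [0.4897, -0.037, 0.1352]
eef_rot: [0.708, 0.0, 0.706, 0.0]
contact_force: [0.4, 0.7, -0.1]
opening: 0.093
```

Call:
{"op": "drive_tool", "data": {
  "rows": [
    [0,[0,0.05,-0.027],[0,0,0]],
    [0,[0,0.0355,-0.019],[0,0,0]],
    [0,[0,0,0],[0,0,0]],
    [0,[0,0,0],[0,0,0]],
    [0,[0,0,0],[0,0,0]]
  ]
}}

```text
t: 22.1
tcp_pos: [0.4448, 0.0457, 0.1341]
eef_rot: [0.708, 0.001, 0.707, -0.001]
contact_force: [0.3, -0.5, -0.0]
opening: 0.0941
```

```bash
python3 - <<'E'
from h import *
c=shot('wrist');d=shot('scene');s=env.read_state();print(s['tcp_pos'],s['opening'],s['contact_force'])
print(proj(c,[[.444,.047,.064]]))
cv2.imwrite('pics/w8.png',cv2.resize(np.hstack([c['pixels'],d['pixels'][:,160:480]])[:,:,::-1],(800,333)))
E
```

```text
[0.44441658 0.04584183 0.13387106] 0.09436927105830202 [ 0.5147095   0.20231092 -0.53246315]
[[318.27825056 208.92954635]]
```

View pics/w8.png

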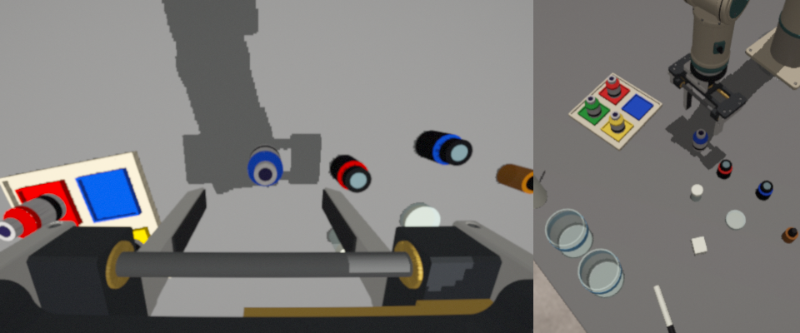

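Blue's lens at full-frame (317,209) matches the prediction. The other three are standing, and the eyepiece is clear of the fingers.

Call:
{"op": "drive_tool", "data": {
  "rows": [
    [0.15,[0.03,0.001,0],[0,0,0]],
    [0.15,[0.045,0,0],[0,0,0]],
    [0.2,[0.025,0,0],[0,0,0]],
    [0.5,[0.008,0,0],[0,0,0]],
    [0.8,[0,0,0],[0,0,0]]
  ]
}}

```text
t: 22.82
tcp_pos: [0.4446, 0.0474, 0.0261]
eef_rot: [0.706, 0.0, 0.708, -0.0]
contact_force: [-0.7, 1.0, -0.4]
opening: 0.0587
```

Call:
{"op": "drive_tool", "data": {
  "rows": [
    [0.8,[0,0,0],[0,0,0]],
    [0.8,[0,0,0],[0,0,0]],
    [0.8,[0,0,0],[0,0,0]],
    [0.8,[0,0,0],[0,0,0]],
    [0.8,[0,0,0],[0,0,0]]
  ]
}}

```text
t: 23.45
tcp_pos: [0.4452, 0.0479, 0.0273]
eef_rot: [0.707, -0.0, 0.707, -0.0]
contact_force: [-0.4, -1.3, 6.1]
opening: 0.0395
```

Call:
{"op": "drive_tool", "data": {
  "rows": [
    [0.8,[-0.01,0,0],[0,0,0]],
    [0.8,[-0.03,0,0],[0,0,0]],
    [0.8,[-0.04,0,0],[0,0,0]],
    [0.8,[-0.03,-0.02,0.004],[0,0,0]],
    [0.8,[0,-0.045,0.01],[0,0,0]]
  ]
}}

```text
t: 24.08
tcp_pos: [0.4605, -0.0153, 0.1394]
eef_rot: [0.708, -0.002, 0.706, 0.002]
contact_force: [0.7, 0.5, -1.8]
opening: 0.0393
```

Call:
{"op": "drive_tool", "data": {
  "rows": [
    [0.8,[0,-0.055,0.012],[0,0,0]],
    [0.8,[0,-0.05,0.011],[0,0,0]],
    [0.8,[0,-0.038,0.009],[0,0,0]],
    [0.8,[0,0,0],[0,0,0]],
    [0.8,[0.03,0,0],[0,0,0]]
  ]
}}

```text
t: 24.7
tcp_pos: [0.4924, -0.1598, 0.1081]
eef_rot: [0.708, -0.0, 0.706, -0.0]
contact_force: [0.1, -0.4, -2.3]
opening: 0.0395
```

Call:
{"op": "drive_tool", "data": {
  "rows": [
    [0.8,[0.03,0,0],[0,0,0]],
    [0.8,[0.02,0,0],[0,0,0]],
    [0.8,[0.012,0,0],[0,0,0]],
    [0.8,[0.004,0,0],[0,0,0]],
    [0.8,[0,0,0],[0,0,0]]
  ]
}}

```text
t: 25.32
tcp_pos: [0.491, -0.1596, 0.0411]
eef_rot: [0.706, -0.0, 0.708, 0.0]
contact_force: [-0.1, -0.7, -1.6]
opening: 0.0394
```

Call:
{"op": "drive_tool", "data": {
  "rows": [
    [0.8,[0.003,0,0],[0,0,0]],
    [0.8,[0.0015,0,0],[0,0,0]],
    [0.8,[0.001,0,0],[0,0,0]],
    [0.8,[0.0005,0,0],[0,0,0]],
    [0.8,[0,0,0],[0,0,0]]
  ]
}}

```text
t: 25.95
tcp_pos: [0.4909, -0.16, 0.0354]
eef_rot: [0.706, -0.0, 0.708, -0.0]
contact_force: [-0.9, 0.8, 5.6]
opening: 0.0398
```

Call:
{"op": "drive_tool", "data": {
  "rows": [
    [0.35,[0,0,0],[0,0,0]],
    [0.35,[0,0,0],[0,0,0]],
    [0.35,[0,0,0],[0,0,0]],
    [0.35,[-0.02,0,0],[0,0,0]],
    [0.35,[-0.03,0,0],[0,0,0]]
  ]
}}

```text
t: 26.58
tcp_pos: [0.4902, -0.1596, 0.0846]
eef_rot: [0.706, -0.0, 0.709, 0.0]
contact_force: [0.4, 0.7, 0.8]
opening: 0.0615
```

Call:
{"op": "drive_tool", "data": {
  "rows": [
    [0.35,[-0.05,0,0],[0,0,0]],
    [0.35,[-0.05,0,0],[0,0,0]],
    [0.35,[0,0.05,0],[0,0,0]],
    [0.35,[0,0.05,0],[0,0,0]],
    [0.35,[0,0.05,0],[0,0,0]]
  ]
}}

```text
t: 27.2
tcp_pos: [0.491, -0.0086, 0.185]
eef_rot: [0.707, 0.0, 0.708, -0.0]
contact_force: [1.1, 0.1, -0.6]
opening: 0.0612
```

Call:
{"op": "drive_tool", "data": {
  "rows": [
    [0.35,[0,0.05,0],[0,0,0]],
    [0.35,[0,0,0],[0,0,0]],
    [0.35,[0,0,0],[0,0,0]],
    [0.35,[0,0,0],[0,0,0]],
    [0.35,[0,0,0],[0,0,0]]
  ]
}}

```text
t: 27.82
tcp_pos: [0.4911, 0.0387, 0.1847]
eef_rot: [0.706, 0.001, 0.708, -0.001]
contact_force: [0.0, -0.5, -0.3]
opening: 0.0611
```

```bash
python3 - <<'E'
from h import *
c=shot('top');d=shot('scene');s=env.read_state();print(s['tcp_pos'],s['opening'],s['contact_force'])
r=lambda p:cv2.resize(p[:,:,::-1],(400,500),interpolation=cv2.INTER_CUBIC)
cv2.imwrite('pics/w9.png',np.hstack([r(c['pixels'][140:270,365:469]),r(d['pixels'][70:195,200:300] if 0 else d['pixels'][60:200,200:312])]))
E
```

```text
[0.49111348 0.03919336 0.18474188] 0.06134932753510423 [ 0.43728415 -0.44906736 -0.53142234]
```

View pics/w9.png

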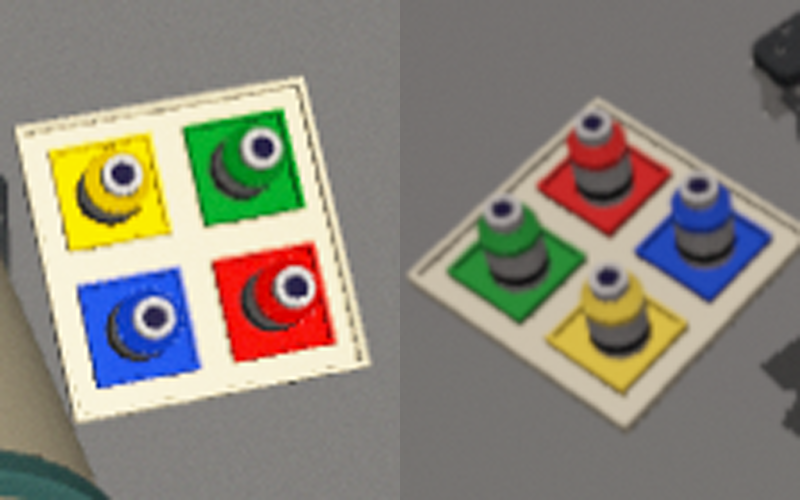

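All four objectives stand upright, lens up, inside the pockets of their own colours, and the gripper is clear.

```bash
python3 -c "
from workcell import env
print(env.hand_in())"
```

```text
the job is handed in; nothing more can be done
None
```

The job is handed in: all four objectives are in the caddy, each in the pocket of its own ring colour. I gripped each one at 20–25 N and lowered it in steps of a few millimetres or less until the wrist force showed contact (at most about 7 N). Then I released it.

- **Final check:** the last top and scene pictures show all four upright, lens up and within their rims, with the arm well clear. The clock read about 28 s of the 109 s allowed.
- **Eyepieces:** I never touched them. They stood in their original places in the last picture that included them, taken just before the blue objective was picked up. I did not picture them again after that.
- **Disagreements:** the first position estimates from the top and scene cameras differed by up to about 10 mm for the objectives. The wrist camera settled this before each grasp, and no check failed.

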